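Close and bolt the glazed fan case

TASK

Lower the heavy glass lid of the fan case slowly onto its felt strip without letting it slam, press its front rail down steadily with about 13 N for a second to bed the felt (20 N would crack the glass), then slide the bolt fully home into its keeper. Leave the other things on the table where they are.

Things in the scene. Friction and masses are not known exactly. Their poses are not given: they have to be found in the camera images.
- case: Fixed dark wooden show case, an open box 210 (x) by 300 (y) by 70 mm high, holding folded fans. Origin: centre of its underside. Its x axis points from the front (nearer the robot) to the hinge at the rear, y along the hinge, z up.
- front_rim (a point): Middle of the case's front rim, 70 mm above the table. Along this rim lies a springy felt strip (about 8 N/mm) whose top stands 4 to 14 mm above the rim: it differs every time and is not measured, so only the contact force tells when the lid is bedded.
- keeper (a point): Centre of the opening of the brass keeper loop on the case's +y side, which takes the end of the bolt: opening 24 mm wide, 68 mm tall; the loop is 36 mm wide (x), 8 mm thick (y) and its top is 128 mm above the table.
- lid: The lid: wooden frame with a glass pane, 210 by 296 by 18 mm, 0.65 to 1 kg. Origin on the hinge line (rear lower edge, 105 mm behind the case's centre, 70 mm above the table). Shut, its axes are the case's, it reaches 210 mm from the hinge towards -x, underside at z = 0, outer (upper) face at z = +18 mm. It starts open 60 to 75 degrees, turned about +y.
- lid_rail (a point): Middle of the underside of the lid's free front edge. The front rail is solid wood, 45 mm wide. A friction hinge of about 1.2 N m holds the lid wherever it is left; it takes 1 to 6 N at the rail to push it down, more against the felt. It finally rests 2 to 14 mm above the rim at the front.
- lid_push (a point): A good place to push: on the outer face of the front rail, 185 mm from the hinge, 60 mm to the -y side of the middle (clear of the bolt). Axes as the lid's.
- bolt (a joint): Travel of the steel bolt on the lid's front rail, m: 0 to 0.004 withdrawn at the start, 0.030 fully home through the keeper; it slides to the lid's +y and takes about 2 N.
- bolt_knob (a point): Centre of the top of the bolt's upright knob, 14 mm across, which rises 36 mm above the lid's outer face, 185 mm from the hinge; the bolt rod and its guides, up to 17 mm above that face, run to both sides of it along y.
- ink_bottle: Bystander: black bottle, 52 mm across, 130 mm high; origin under its centre.
- weight: Bystander: brass disc weight, 48 mm across, 22 mm high; origin under its centre.
- brush: Bystander: brush 200 mm long lying in front of the case; origin under its middle.
- wash_bowl: Bystander: bowl 110 mm across, 45 mm high; origin under its centre.
- paint_dish: Bystander: white dish 140 mm across, 18 mm high; origin under its centre.
- phone: Bystander: black slab 150 by 75 by 9 mm; origin under its centre.
- rest_bar: Bystander: dark wooden bar 30 by 160 by 20 mm behind the case; origin under its centre.

How it is judged:
By the outcome, as a careful person would: the job done as asked, in the order asked, and still so for the second after the job is handed in, with the robot touching nothing.
It also fails if it takes over 72 s, if anything falls off the work surface, if the arm or the gripper's body presses on something with over 40 N, if the wrist force passes 120 N, or if a joint passes its speed limit or range.

ROBOT

A 6-joint arm with a two-finger parallel gripper is mounted at the origin on the work surface. World frame = base frame: x ahead of the robot, y to its left, z up, the work surface at z = 0. Lengths are in m, angles in rad, forces in N, time in s.
With the tool pointing down it reaches from about 0.425 to 0.95 m from the base axis. Payload 3.5 kg.
Tool frame: the origin (TCP) lies at the very end of the fingers, on their centre line; the grasp point (between the pads) lies 19 mm behind it; z points along the fingers, y is the direction in which the jaws open and shut (so a half turn about z gives the same grasp; the last joint's range is limited). The gripper opens to 85 mm and grips with 20 to 120 N. Pads are 22 mm wide; open, the fingers measure 114 mm over their backs; the gripper's body (76 mm by 85 mm) begins 54 mm behind the grasp point. The pads swing forward as they close: fully open they stand 13 mm farther back than shut.
Start: joints at [-1.408, 0.286, 1.577, -0, 1.279, -0.15], TCP at [0.208, -0.642, 0.231] pointing down, gripper open.
Joint ranges: [-2.77, 2.77], [-0.9, 2.22], [0.21, 2.48], [-1.53, 4.67], [0.24, 2.81], [-2.84, 2.84]. Speed limits (rad/s): [2.79, 2.79, 3.14, 3.14, 3.14, 3.14].

INTERFACE

Orientations are given as a unit quaternion [x, y, z, w].
In Python, from plant import ctrl, eyes, ticket gives the robot as it stands.
- The arm moves only by the tool send_rows, never from a script. Its arguments are lists of equal length, an entry for each row: "translation": the shift along the tool's x, y, z in units of 30 mm (1.0 is 30 mm), a list of three; "rotation": the turn, a rotation vector about the tool's x, y, z in units of 5 degrees (1.0 is 5 degrees), a list of three; "grip": the finger opening in mm, from 0 to 85.4. A call has 1 to 5 rows; each row shifts and turns the commanded pose from where the row before left it, along the tool's axes as they then stand; what a row does not reach is not made up. A row lasts 1/8 s, in which the tool goes at most 62.5 mm and 10.7 degrees, less where a joint would pass 70% of its speed; a pose out of reach is approached as far as the arm can. A call is refused whole if a number of a shift passes 1 or a number of a turn 1, either way. A call with a gripper value outside its range is refused whole. The fingers move at their own pace and stop on an object; "squeeze" is the grip in N (left out, the last holds). Time passes only in rows, so rows that do not move let the fingers close. It gives the time, the measured TCP pose, the force and the opening at its end, in the units of the state.
- ctrl.get_state(): the state, without advancing time (a new reading comes with each control period).
- eyes.read_camera(name): name is "scene" or "side" or "wrist"; returns a dict with "image" (420x560x3 uint8, blue, green, red), "mtx" (3x3 intrinsics, pixels), "xyz" and "orientation" of the camera in the world; the wrist camera has in their place "hand_eye" (4x4, takes a point from camera to tool coordinates, whose origin is the TCP and whose axes are the flange's). Camera axes: x right, y down, z forward; pixel columns grow to the right and rows downward; lengths in m; the calibration is good to about 2 mm. The wrist camera is an equidistant fisheye: a pixel r from the principal point sees the ray r / f radians off the axis. A picture is of the moment at which its call begins: read the wrist's pose just before it. There is no depth.
- ticket.sign_off(): hands the job in, once; it reports no verdict.
The state is a dict: "time": time; "qpos": joint angles; "dq": joint speeds; "joint_efforts": joint torques, N m; "eef_pos": TCP position; "tcp_rot": TCP orientation; "contact_force": force on the tool from outside, world axes, zero at the start; "wrist_torque": the same for the moment, N m; "opening": opening from 0.0 (shut) to 1.0 (fully open).
Only numpy, scipy, OpenCV 4.12 (cv2) and the standard library are available. Lean on these libraries where they do the work, as an engineer would, in place of code of your own. Each camera call takes 0.05 s, during which the arm holds its last target. There are 200 camera calls.

## Working session

There is one attempt and no reset: what is moved stays moved. The work goes in short steps, Python scripts to look and compute and a tool call to move; the robot and the scene stay as the last step left them, time stands still between calls to the robot, and variables do not carry over. Pictures are saved under pics/ and viewed, about 8 in all and at most 12, crops included, and the job is handed in when it is done.

Besides the shell and the picture viewer there is one more tool, called by a JSON object that holds its "fn" and its "kwargs", one argument or row to a line. send_rows: Moves the arm, as the interface text tells. Its arguments: {"type":"object","properties":{"translation":{"type":"array"},"rotation":{"type":"array"},"grip":{"type":"array"},"squeeze":{"type":"number"}},"required":["translation","rotation","grip"]}

```bash
mkdir -p pics; ls
python3 - <<'E'
from plant import ctrl, eyes
import cv2,numpy as np
print(ctrl.get_state())
for n in ("scene","side"):
    c=eyes.read_camera(n); cv2.imwrite(f"pics/{n}0.png",c["image"]); print(n,c["mtx"],c["xyz"],c["orientation"])
c=eyes.read_camera("wrist"); print(c["mtx"],c["hand_eye"])
E
```

```text
pics
{'time': 0.0, 'qpos': array([-1.40799785e+00,  2.87195923e-01,  1.57818051e+00, -7.79152185e-06,
        1.27858826e+00, -1.50011338e-01]), 'dq': array([-8.24617368e-05, -6.14027126e-04,  9.61832356e-04, -3.83602714e-04,
       -6.58975783e-04, -7.82765093e-04]), 'joint_efforts': array([-1.70406012e-03, -4.05988204e+01, -2.92626840e+01, -1.69012660e-04,
        5.81251545e-03,  1.64331865e-06]), 'eef_pos': array([ 0.20763152, -0.64158306,  0.2299251 ]), 'tcp_rot': array([ 9.87792796e-01,  1.55769016e-01, -1.13120616e-05, -1.18597186e-03]), 'contact_force': array([ 0.01785   , -0.46935063,  0.51532477]), 'wrist_torque': array([-0.04326988, -0.03303595,  0.00986991]), 'opening': 0.9990734144857623}
scene [[502.03509833   0.         276.47549804]
 [  0.         502.03509833 219.38897483]
 [  0.           0.           1.        ]] [ 1.12236102 -0.63966103  1.25516559] [ 0.8811652   0.35375929 -0.10817724 -0.29444854]
side [[520.92707328   0.         284.90798623]
 [  0.         520.92707328 200.7314761 ]
 [  0.           0.           1.        ]] [0.51654959 1.50415507 0.97984534] [-0.02118065  0.86678852 -0.49819231  0.00578431]
[[325.1922621    0.         279.04109666]
 [  0.         325.1922621  205.04649657]
 [  0.           0.           1.        ]] [[-5.92738179e-04 -9.57031724e-01 -2.89982633e-01  7.51364905e-02]
 [ 9.99999812e-01 -5.20969644e-04 -3.24686997e-04  1.41522536e-03]
 [ 1.59663608e-04 -2.89982771e-01  9.57031853e-01 -1.42762083e-01]
 [ 0.00000000e+00  0.00000000e+00  0.00000000e+00  1.00000000e+00]]
```

View pics/scene0.png

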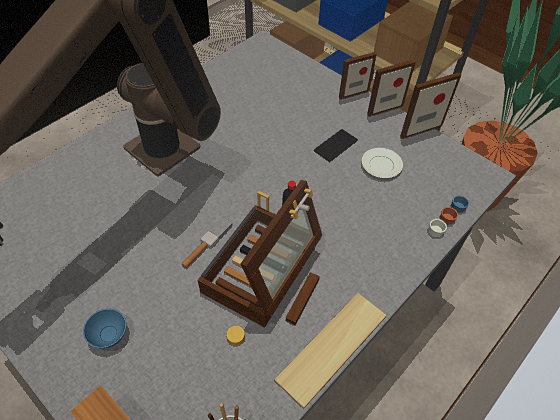

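View pics/side0.png

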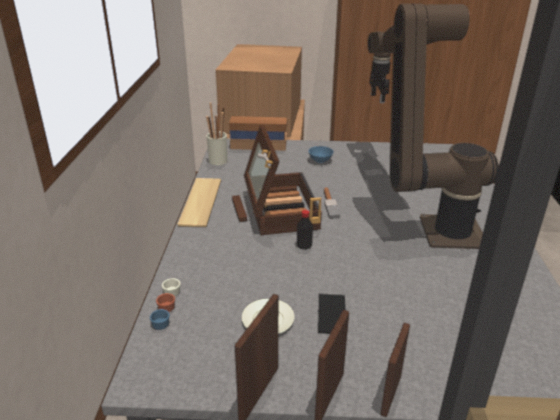

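The scene view shows the case around (200–320, 185–325) with the lid open, the keeper at (263,200), the knob near (300,203) and the bottle at (290,190). The side view shows the same case at (250–320, 130–230) and the bottle at (305,230). Next I'll zoom both to pick corners.

Run:
```python
import cv2,numpy as np
a=cv2.imread("pics/scene0.png")[170:335,185:335]; b=cv2.imread("pics/side0.png")[120:255,225:345]
a=cv2.resize(a,None,fx=3.5,fy=3.5,interpolation=cv2.INTER_CUBIC)[:580]; b=cv2.resize(b,(270*1,300)) if 0 else cv2.resize(b,None,fx=2.2,fy=2.2,interpolation=cv2.INTER_CUBIC)
o=np.zeros((600,800,3),np.uint8); o[:a.shape[0],:a.shape[1]]=a; o[:b.shape[0],530:530+b.shape[1]]=b
cv2.imwrite("pics/zoom.png",o)
```

```text
(no output)
```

View pics/zoom.png

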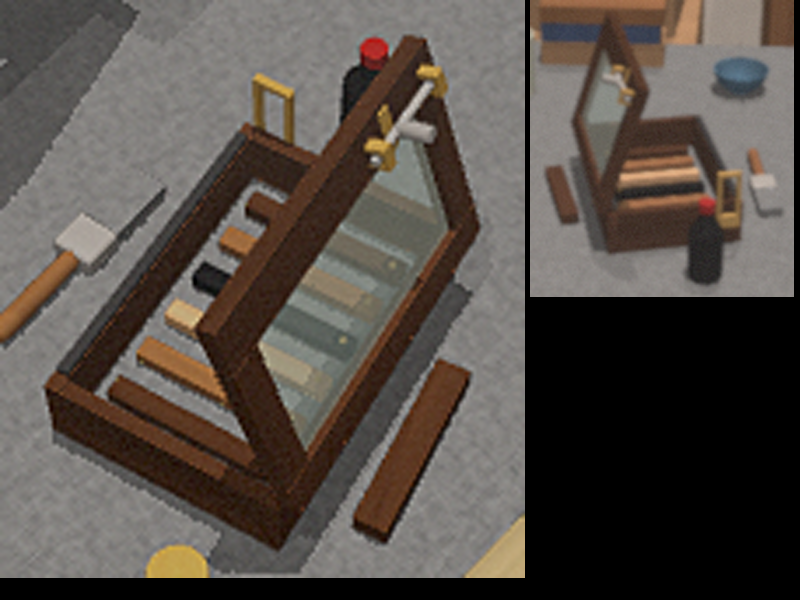

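```bash
cat > h.py <<'E'
import numpy as np
from scipy.spatial.transform import Rotation as R
from plant import ctrl, eyes
CAM={"scene":([[502.035,0,276.475],[0,502.035,219.389],[0,0,1]],[1.12236102,-0.63966103,1.25516559],[0.8811652,0.35375929,-0.10817724,-0.29444854]),
"side":([[520.927,0,284.908],[0,520.927,200.731],[0,0,1]],[0.51654959,1.50415507,0.97984534],[-0.02118065,0.86678852,-0.49819231,0.00578431])}
def ray(n,u,v):
    K,o,q=CAM[n]; return np.array(o),R.from_quat(q).apply(np.linalg.inv(K)@[u,v,1])
def onz(n,u,v,z):
    o,d=ray(n,u,v); return o+d*(z-o[2])/d[2]
E
python3 - <<'E'
from h import *
A=lambda u,v:(185+u/3.5,170+v/3.5)
B=lambda u,v:(225+(u-530)/2.2,120+v/2.2)
P=dict(FL=(48,382,.07),FR=(248,127,.07),RL=(285,490,.07),RLb=(280,548,0),FLb=(55,435,0),keep=(273,82,.128),brown_bar=(375,538,0),)
for k,(u,v,z) in P.items(): print(k,onz("scene",*A(u,v),z).round(4))
for k,(u,v,z) in dict(rearR_b=(613,250,0),frontR=(735,218,.07),keep=(730,174,.128),bottlebase=(705,275,0),bottletop=(707,203,.13)).items(): print("side",k,onz("side",*B(u,v),z).round(4))
print(onz("scene",*A(374,45),.13).round(4))
E
```

```text
FL [ 0.5211 -0.2783  0.07  ]
FR [0.4558 0.0056 0.07  ]
RL [ 0.7158 -0.2174  0.07  ]
RLb [ 0.7231 -0.2302  0.    ]
FLb [ 0.526  -0.2851  0.    ]
keep [0.4699 0.0221 0.128 ]
brown_bar [ 0.7701 -0.1735  0.    ]
side rearR_b [0.6423 0.0485 0.    ]
side frontR [0.4589 0.0567 0.07  ]
side keep [0.4685 0.0266 0.128 ]
side bottlebase [0.501  0.1066 0.    ]
side bottletop [0.502  0.1145 0.13  ]
[0.5038 0.1092 0.13  ]
```

Scene ray casts put the case centre near (0.586,-0.108) with yaw around 15°. The keeper is near (0.469,0.024). The tool x axis (18°) is already nearly along case x. I'll move to a standoff above and behind the lid.

{"fn": "send_rows", "kwargs": {
  "translation": [
    [0.4,-0.2,-1],
    [1,-0.5,-1],
    [1,-0.5,-1],
    [1,-0.5,-1],
    [1,-0.5,-0.5]
  ],
  "rotation": [
    [0,0,0.5],
    [0,0,0],
    [0,0,0],
    [0,0,0],
    [0,0,0]
  ],
  "grip": [0,0,0,0,0]
}}

```text
time: 0.78
eef_pos: [0.3179, -0.5426, 0.3685]
tcp_rot: [0.991, 0.134, 0.0, 0.001]
contact_force: [-0.5, 0.2, -0.3]
opening: 0.002
```

{"fn": "send_rows", "kwargs": {
  "translation": [
    [1,-0.5,0],
    [1,-0.5,0],
    [1,-0.5,0],
    [1,-0.5,0],
    [1,-0.5,0]
  ],
  "rotation": [
    [0,0,0],
    [0,0,0],
    [0,0,0],
    [0,0,0],
    [0,0,0]
  ],
  "grip": [0,0,0,0,0]
}}

```text
time: 1.4
eef_pos: [0.4423, -0.4299, 0.3658]
tcp_rot: [0.991, 0.134, -0.0, -0.0]
contact_force: [-0.6, 0.7, 0.5]
opening: 0.0
```

{"fn": "send_rows", "kwargs": {
  "translation": [
    [1,-0.5,0],
    [1,-0.5,0],
    [1,-0.5,0],
    [1,-0.5,0],
    [1,-0.5,0]
  ],
  "rotation": [
    [0,0,0],
    [0,0,0],
    [0,0,0],
    [0,0,0],
    [0,0,0]
  ],
  "grip": [0,0,0,0,0]
}}

```text
time: 2.02
eef_pos: [0.5669, -0.3178, 0.3658]
tcp_rot: [0.991, 0.134, -0.0, -0.0]
contact_force: [1.1, -0.4, 0.8]
opening: 0.001
```

{"fn": "send_rows", "kwargs": {
  "translation": [
    [1,-0.5,0],
    [1,-0.5,0],
    [1,-0.5,0],
    [1,-0.5,0],
    [0.3,-0.2,0]
  ],
  "rotation": [
    [0,0,0],
    [0,0,0],
    [0,0,0],
    [0,0,0],
    [0,0,0]
  ],
  "grip": [0,0,0,0,0]
}}

```text
time: 2.65
eef_pos: [0.6739, -0.2194, 0.3653]
tcp_rot: [0.991, 0.135, -0.001, -0.0]
contact_force: [-0.5, 0.0, 0.3]
opening: -0.004
```

Run:
```python
from h import *; import cv2
s=ctrl.get_state(); c=eyes.read_camera("wrist"); cv2.imwrite("pics/w1.png",c["image"]); np.savez("w1.npz",p=s["eef_pos"],q=s["tcp_rot"]); print(s)
```

```text
{'time': 2.65, 'qpos': array([-4.57556728e-01,  3.00442397e-01,  1.31979579e+00, -2.00524371e-05,
        1.52289104e+00,  8.42102025e-01]), 'dq': array([ 0.09408289,  0.06159219, -0.07955847, -0.01534641,  0.02002675,
        0.11023694]), 'joint_efforts': array([ 3.50664631e-01, -4.29506207e+01, -3.09323967e+01,  9.39167105e-02,
       -2.77078967e-02, -2.34212587e-02]), 'eef_pos': array([ 0.6739127 , -0.21937733,  0.36528764]), 'tcp_rot': array([ 9.90824259e-01,  1.35154345e-01, -6.42658832e-04, -4.21133933e-04]), 'contact_force': array([-0.47730011,  0.02531057,  0.27597794]), 'wrist_torque': array([-0.04876149,  0.0450781 , -0.0303863 ]), 'opening': -0.0036954136809970047}
```

View pics/w1.png

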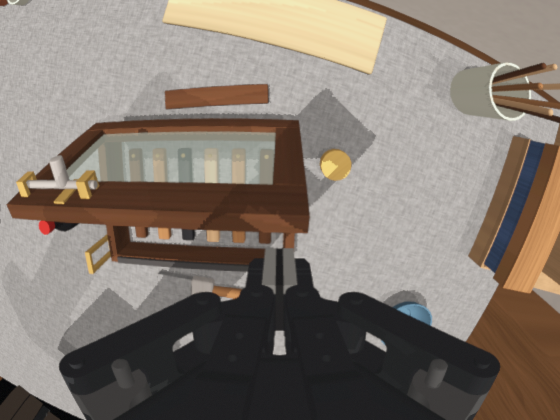

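The wrist view shows the lid from above. The front outer edge runs (13,203)–(307,213), the underside edge (20,217)–(308,229), the hinge edge (98,124)–(299,121), and the knob top is at (57,160). The keeper is at (98,255). I'll solve case pose and lid angle from these points together with the earlier ones.

```bash
cat >> h.py <<'E'
HE=np.array([[-5.92738179e-04,-9.57031724e-01,-2.89982633e-01,7.51364905e-02],[9.99999812e-01,-5.20969644e-04,-3.24686997e-04,1.41522536e-03],[1.59663608e-04,-2.89982771e-01,9.57031853e-01,-1.42762083e-01],[0,0,0,1]])
def wproj(X,p,q):
    t=R.from_quat(q).inv().apply(np.asarray(X)-p); c=HE[:3,:3].T@(t-HE[:3,3]); a=np.arctan2(np.hypot(c[0],c[1]),c[2]); 
    return np.array([279.04,205.05])+325.19*a*c[:2]/np.hypot(c[0],c[1])
def wray(u,v,p,q):
    d=np.array([u-279.04,v-205.05])/325.19; a=np.hypot(*d); r=R.from_quat(q)
    c=np.array([*(d/a*np.sin(a)),np.cos(a)]); return r.apply(HE[:3,3])+p, r.apply(HE[:3,:3]@c)
def proj(n,X):
    K,o,q=CAM[n]; c=np.array(K)@R.from_quat(q).inv().apply(np.asarray(X)-o); return c[:2]/c[2]
def case2w(P,cx,cy,yaw): 
    return R.from_euler('z',yaw).apply(P)+[cx,cy,0]
def lid(r,y,z,th): return np.array([.105-r*np.cos(th)+z*np.sin(th), y, .07+r*np.sin(th)+z*np.cos(th)])
E
python3 - <<'E'
from h import *; from scipy.optimize import least_squares
w=np.load("w1.npz")
A=lambda u,v:np.array((185+u/3.5,170+v/3.5))
L=[((.21,-.148,0),(308,229)),((.21,-.148,.018),(307,213)),((0,-.148,.018),(299,121)),((0,.148,.018),(98,124)),((.21,.148,0),(20,217)),((.21,.148,.018),(13,203))]
S=[((-.105,-.15,.07),A(48,382)),((-.105,.15,.07),A(248,127)),((.105,-.15,0),A(280,548)),((-.105,-.15,0),A(55,435))]
def f(p):
    cx,cy,yaw,th=p
    e=[wproj(case2w(lid(*l,th),cx,cy,yaw),w["p"],w["q"])-uv for l,uv in L]+[proj("scene",case2w(np.array(l),cx,cy,yaw))-uv for l,uv in S]
    return np.ravel(e)
s=least_squares(f,[.586,-.108,.26,1.15],loss="soft_l1",x_scale=[.01,.01,.05,.1]); cx,cy,yaw,th=s.x
print(s.x, np.degrees(s.x[2:])); print(f(s.x).reshape(-1,2).round(1))
push=case2w(lid(.185,-.06,.018,th),cx,cy,yaw); print("push",push)
# knob: along lid y at r=.185,z=.054
for k in ((57,160),): 
  ys=np.linspace(0,.15,151); e=[np.linalg.norm(wproj(case2w(lid(.185,y,.054,th),cx,cy,yaw),w["p"],w["q"])-k) for y in ys]; print("knob y",ys[np.argmin(e)],min(e))
print("keeper", R.from_euler('z',-yaw).apply(np.array([.469,.024,.128])-[cx,cy,0]))
E
```

```text
[ 0.5874164  -0.11378352  0.24318515  1.25916922] [13.93348252 72.14508225]
[[ 0.2  2.1]
 [ 3.  -0.3]
 [-0.7 -2.6]
 [-2.9 -1.8]
 [-8.5  0.5]
 [-8.1 -0.1]
 [-1.7  1.6]
 [-1.3 -1.4]
 [-0.4  1.5]
 [-0.9 -1.1]]
push [ 0.66535008 -0.15626751  0.25160859]
knob y 0.077 3.879947479436599
keeper [-0.08175449  0.16224348  0.128     ]
```

{"fn": "send_rows", "kwargs": {
  "translation": [
    [0.6,-1,0],
    [0.6,-1,0.4],
    [0,0,1],
    [0,0,1],
    [0,0,1]
  ],
  "rotation": [
    [0,0,0.3],
    [0,0,0],
    [0,0,0],
    [0,0,0],
    [0,0,0]
  ],
  "grip": [0,0,0,0,0]
}}

```text
time: 3.32
eef_pos: [0.692, -0.1546, 0.2635]
tcp_rot: [0.993, 0.121, -0.0, 0.0]
contact_force: [-0.1, 0.3, 0.2]
opening: 0.002
```

{"fn": "send_rows", "kwargs": {
  "translation": [
    [0,0,0],
    [0,0,0]
  ],
  "rotation": [
    [0,0,0],
    [0,0,0]
  ],
  "grip": [0,0]
}}

```text
time: 3.58
eef_pos: [0.6929, -0.1545, 0.2659]
tcp_rot: [0.993, 0.121, 0.001, 0.0]
contact_force: [0.4, 0.2, -0.4]
opening: 0.002
```

Run:
```python
from h import *; import cv2
s=ctrl.get_state(); cx,cy,yaw=.5874,-.1138,.2432
p=R.from_euler('z',-yaw).apply(s["eef_pos"]-[cx,cy,0]); print("local",p.round(4),s["contact_force"].round(2), R.from_quat(s["tcp_rot"]).as_matrix()[:,0], s["qpos"].round(2))
prev=None
for d in range(72,-1,-6):
    e=lid(.196,-.06,.018,np.radians(d))+[.011,0,0]
    print(d,e.round(4), None if prev is None else ((e-prev)*1000/30).round(2)); prev=e
c=eyes.read_camera("wrist"); cv2.imwrite("pics/w2.png",c["image"])
```

```text
local [ 0.0926 -0.0649  0.2659] [ 0.36  0.18 -0.44] [0.97081144 0.23984005 0.00137953] [-0.36  0.34  1.45 -0.    1.35  0.97]
72 [ 0.0726 -0.06    0.262 ] None
66 [ 0.0527 -0.06    0.2564] [-0.66  0.   -0.19]
60 [ 0.0336 -0.06    0.2487] [-0.64  0.   -0.25]
54 [ 0.0154 -0.06    0.2391] [-0.61  0.   -0.32]
48 [-0.0018 -0.06    0.2277] [-0.57  0.   -0.38]
42 [-0.0176 -0.06    0.2145] [-0.53  0.   -0.44]
36 [-0.032  -0.06    0.1998] [-0.48  0.   -0.49]
30 [-0.0447 -0.06    0.1836] [-0.43  0.   -0.54]
24 [-0.0557 -0.06    0.1662] [-0.37  0.   -0.58]
18 [-0.0648 -0.06    0.1477] [-0.3   0.   -0.62]
12 [-0.072  -0.06    0.1284] [-0.24  0.   -0.64]
6 [-0.077  -0.06    0.1084] [-0.17  0.   -0.67]
0 [-0.08  -0.06   0.088] [-0.1   0.   -0.68]
```

View pics/w2.png

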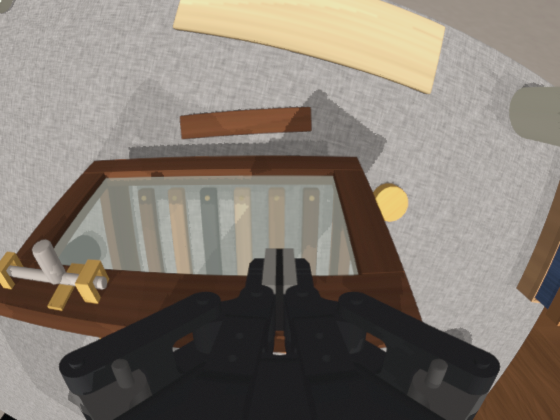

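The wrist view shows the closed finger tip at (280,255) just off the outer face of the rail, well clear of the knob at (45,255). Approaching contact.

{"fn": "send_rows", "kwargs": {
  "translation": [
    [-0.15,0,0.05],
    [-0.15,0,0.05],
    [-0.13,0,0.03],
    [-0.13,0,0.03],
    [-0.1,0,0]
  ],
  "rotation": [
    [0,0,0],
    [0,0,0],
    [0,0,0],
    [0,0,0],
    [0,0,0]
  ],
  "grip": [0,0,0,0,0]
}}

```text
time: 4.25
eef_pos: [0.6732, -0.1584, 0.2594]
tcp_rot: [0.993, 0.121, -0.0, -0.0]
contact_force: [-0.1, 0.9, -0.3]
opening: -0.001
```

{"fn": "send_rows", "kwargs": {
  "translation": [
    [-0.13,0,0.04],
    [-0.13,0,0.04],
    [-0.13,0,0.04],
    [-0.13,0,0.04],
    [-0.13,0,0.04]
  ],
  "rotation": [
    [0,0,0],
    [0,0,0],
    [0,0,0],
    [0,0,0],
    [0,0,0]
  ],
  "grip": [0,0,0,0,0]
}}

```text
time: 4.88
eef_pos: [0.6547, -0.163, 0.2542]
tcp_rot: [0.993, 0.121, 0.001, 0.0]
contact_force: [3.7, 1.1, 2.7]
opening: 0.0
```

{"fn": "send_rows", "kwargs": {
  "translation": [
    [-0.13,0,0.05],
    [-0.13,0,0.05],
    [-0.13,0,0.05],
    [-0.13,0,0.05],
    [-0.13,0,0.05]
  ],
  "rotation": [
    [0,0,0],
    [0,0,0],
    [0,0,0],
    [0,0,0],
    [0,0,0]
  ],
  "grip": [0,0,0,0,0]
}}

```text
time: 5.5
eef_pos: [0.6353, -0.1678, 0.2464]
tcp_rot: [0.993, 0.121, -0.0, 0.0]
contact_force: [1.5, 1.1, 5.3]
opening: -0.005
```

{"fn": "send_rows", "kwargs": {
  "translation": [
    [-0.12,0,0.06],
    [-0.12,0,0.06],
    [-0.12,0,0.06],
    [-0.12,0,0.06],
    [-0.12,0,0.06]
  ],
  "rotation": [
    [0,0,0],
    [0,0,0],
    [0,0,0],
    [0,0,0],
    [0,0,0]
  ],
  "grip": [0,0,0,0,0]
}}

```text
time: 6.12
eef_pos: [0.6177, -0.1722, 0.2368]
tcp_rot: [0.993, 0.121, -0.0, -0.0]
contact_force: [1.8, 2.0, 5.1]
opening: 0.003
```

{"fn": "send_rows", "kwargs": {
  "translation": [
    [-0.12,0,0.07],
    [-0.12,0,0.08],
    [-0.11,0,0.08],
    [-0.11,0,0.08],
    [-0.11,0,0.08]
  ],
  "rotation": [
    [0,0,0],
    [0,0,0],
    [0,0,0],
    [0,0,0],
    [0,0,0]
  ],
  "grip": [0,0,0,0,0]
}}

```text
time: 6.75
eef_pos: [0.6013, -0.1764, 0.2251]
tcp_rot: [0.993, 0.121, -0.0, 0.0]
contact_force: [0.5, 1.6, 4.5]
opening: 0.001
```

```bash
cat > st.py <<'E'
from h import *
s=ctrl.get_state(); p=R.from_euler('z',-.2432).apply(s["eef_pos"]-[.5874,-.1138,0]); f=R.from_euler('z',-.2432).apply(s["contact_force"])
print("t",s["time"],"local",p.round(4),"f",f.round(2))
E
python3 st.py
```

```text
t 6.75 local [-0.0016 -0.0641  0.2251] f [0.9  1.4  4.47]
```

{"fn": "send_rows", "kwargs": {
  "translation": [
    [-0.11,0,0.085],
    [-0.11,0,0.085],
    [-0.105,0,0.09],
    [-0.105,0,0.09],
    [-0.1,0,0.09]
  ],
  "rotation": [
    [0,0,0],
    [0,0,0],
    [0,0,0],
    [0,0,0],
    [0,0,0]
  ],
  "grip": [0,0,0,0,0]
}}

```text
time: 7.38
eef_pos: [0.5859, -0.1801, 0.2118]
tcp_rot: [0.993, 0.121, -0.0, 0.0]
contact_force: [1.1, 0.2, 3.9]
opening: -0.003
```

{"fn": "send_rows", "kwargs": {
  "translation": [
    [-0.1,0,0.095],
    [-0.1,0,0.095],
    [-0.095,0,0.1],
    [-0.095,0,0.1],
    [-0.09,0,0.1]
  ],
  "rotation": [
    [0,0,0],
    [0,0,0],
    [0,0,0],
    [0,0,0],
    [0,0,0]
  ],
  "grip": [0,0,0,0,0]
}}

```text
time: 8.0
eef_pos: [0.5719, -0.1836, 0.1971]
tcp_rot: [0.993, 0.121, -0.0, -0.0]
contact_force: [0.1, 0.5, 4.3]
opening: -0.002
```

{"fn": "send_rows", "kwargs": {
  "translation": [
    [-0.09,0,0.105],
    [-0.09,0,0.105],
    [-0.085,0,0.11],
    [-0.085,0,0.11],
    [-0.08,0,0.11]
  ],
  "rotation": [
    [0,0,0],
    [0,0,0],
    [0,0,0],
    [0,0,0],
    [0,0,0]
  ],
  "grip": [0,0,0,0,0]
}}

```text
time: 8.62
eef_pos: [0.5594, -0.1866, 0.1809]
tcp_rot: [0.993, 0.121, -0.0, -0.0]
contact_force: [-0.6, -0.2, 2.5]
opening: -0.001
```

{"fn": "send_rows", "kwargs": {
  "translation": [
    [-0.08,0,0.115],
    [-0.075,0,0.115],
    [-0.075,0,0.115],
    [-0.07,0,0.115],
    [-0.07,0,0.115]
  ],
  "rotation": [
    [0,0,0],
    [0,0,0],
    [0,0,0],
    [0,0,0],
    [0,0,0]
  ],
  "grip": [0,0,0,0,0]
}}

```text
time: 9.25
eef_pos: [0.5488, -0.1892, 0.1636]
tcp_rot: [0.993, 0.121, 0.0, -0.0]
contact_force: [-0.6, 0.8, 1.8]
opening: -0.005
```

```bash
python3 st.py
```

```text
t 9.25 local [-0.0556 -0.0639  0.1636] f [-0.38  0.94  1.76]
```

{"fn": "send_rows", "kwargs": {
  "translation": [
    [-0.065,0,0.12],
    [-0.065,0,0.12],
    [-0.06,0,0.125],
    [-0.06,0,0.125],
    [-0.055,0,0.125]
  ],
  "rotation": [
    [0,0,0],
    [0,0,0],
    [0,0,0],
    [0,0,0],
    [0,0,0]
  ],
  "grip": [0,0,0,0,0]
}}

```text
time: 9.88
eef_pos: [0.5399, -0.1914, 0.1452]
tcp_rot: [0.993, 0.121, -0.0, -0.0]
contact_force: [1.0, 0.6, 1.3]
opening: 0.0
```

{"fn": "send_rows", "kwargs": {
  "translation": [
    [-0.05,0,0.125],
    [-0.05,0,0.125],
    [-0.045,0,0.125],
    [-0.045,0,0.125],
    [-0.04,0,0.11]
  ],
  "rotation": [
    [0,0,0],
    [0,0,0],
    [0,0,0],
    [0,0,0],
    [0,0,0]
  ],
  "grip": [0,0,0,0,0]
}}

```text
time: 10.5
eef_pos: [0.5333, -0.193, 0.1269]
tcp_rot: [0.993, 0.121, 0.0, -0.0]
contact_force: [0.2, 1.0, 2.2]
opening: -0.003
```

{"fn": "send_rows", "kwargs": {
  "translation": [
    [-0.03,0,0.09],
    [-0.03,0,0.08],
    [-0.02,0,0.07],
    [-0.02,0,0.06],
    [-0.02,0,0.06]
  ],
  "rotation": [
    [0,0,0],
    [0,0,0],
    [0,0,0],
    [0,0,0],
    [0,0,0]
  ],
  "grip": [0,0,0,0,0]
}}

```text
time: 11.12
eef_pos: [0.53, -0.1941, 0.1164]
tcp_rot: [0.993, 0.121, 0.0, 0.0]
contact_force: [-0.1, 1.9, 0.9]
opening: -0.001
```

```bash
python3 st.py
```

```text
t 11.125 local [-0.0751 -0.0641  0.1164] f [0.32 1.84 0.93]
```

{"fn": "send_rows", "kwargs": {
  "translation": [
    [-0.01,0,0.05],
    [-0.01,0,0.05],
    [-0.01,0,0.05],
    [-0.01,0,0.05],
    [-0.01,0,0.05]
  ],
  "rotation": [
    [0,0,0],
    [0,0,0],
    [0,0,0],
    [0,0,0],
    [0,0,0]
  ],
  "grip": [0,0,0,0,0]
}}

```text
time: 11.75
eef_pos: [0.5283, -0.1945, 0.1089]
tcp_rot: [0.993, 0.121, -0.0, 0.0]
contact_force: [0.2, 0.2, 1.6]
opening: 0.0
```

{"fn": "send_rows", "kwargs": {
  "translation": [
    [-0.01,0,0.03],
    [-0.01,0,0.03],
    [-0.01,0,0.03],
    [-0.01,0,0.03],
    [-0.01,0,0.03]
  ],
  "rotation": [
    [0,0,0],
    [0,0,0],
    [0,0,0],
    [0,0,0],
    [0,0,0]
  ],
  "grip": [0,0,0,0,0]
}}

```text
time: 12.38
eef_pos: [0.527, -0.1947, 0.1044]
tcp_rot: [0.993, 0.121, 0.0, -0.0]
contact_force: [1.8, 0.9, 0.3]
opening: 0.002
```

{"fn": "send_rows", "kwargs": {
  "translation": [
    [0,0,0.015],
    [0,0,0.015],
    [0,0,0.015],
    [0,0,0.015],
    [0,0,0]
  ],
  "rotation": [
    [0,0,0],
    [0,0,0],
    [0,0,0],
    [0,0,0],
    [0,0,0]
  ],
  "grip": [0,0,0,0,0]
}}

```text
time: 13.0
eef_pos: [0.5267, -0.1947, 0.1025]
tcp_rot: [0.993, 0.121, -0.0, -0.0]
contact_force: [0.5, 0.1, 1.0]
opening: -0.001
```

{"fn": "send_rows", "kwargs": {
  "translation": [
    [0,0,0.015],
    [0,0,0.015],
    [0,0,0.015],
    [0,0,0]
  ],
  "rotation": [
    [0,0,0],
    [0,0,0],
    [0,0,0],
    [0,0,0]
  ],
  "grip": [0,0,0,0]
}}

```text
time: 13.5
eef_pos: [0.5269, -0.1946, 0.1011]
tcp_rot: [0.993, 0.121, -0.0, -0.0]
contact_force: [-0.4, -0.7, 0.9]
opening: -0.005
```

{"fn": "send_rows", "kwargs": {
  "translation": [
    [0,0,0.015],
    [0,0,0.015],
    [0,0,0.015],
    [0,0,0.015],
    [0,0,0]
  ],
  "rotation": [
    [0,0,0],
    [0,0,0],
    [0,0,0],
    [0,0,0],
    [0,0,0]
  ],
  "grip": [0,0,0,0,0]
}}

```text
time: 14.12
eef_pos: [0.527, -0.1947, 0.0994]
tcp_rot: [0.993, 0.121, 0.0, -0.0]
contact_force: [-1.3, -0.7, 0.4]
opening: 0.0
```

{"fn": "send_rows", "kwargs": {
  "translation": [
    [0,0,0.015],
    [0,0,0.015],
    [0,0,0.015],
    [0,0,0]
  ],
  "rotation": [
    [0,0,0],
    [0,0,0],
    [0,0,0],
    [0,0,0]
  ],
  "grip": [0,0,0,0]
}}

```text
time: 14.62
eef_pos: [0.527, -0.1947, 0.0981]
tcp_rot: [0.993, 0.121, 0.0, 0.0]
contact_force: [-1.1, -0.0, 1.6]
opening: -0.001
```

{"fn": "send_rows", "kwargs": {
  "translation": [
    [0,0,0.015],
    [0,0,0.015],
    [0,0,0.015],
    [0,0,0]
  ],
  "rotation": [
    [0,0,0],
    [0,0,0],
    [0,0,0],
    [0,0,0]
  ],
  "grip": [0,0,0,0]
}}

```text
time: 15.12
eef_pos: [0.527, -0.1947, 0.0967]
tcp_rot: [0.993, 0.121, 0.0, 0.0]
contact_force: [-0.6, 0.0, 0.8]
opening: 0.0
```

{"fn": "send_rows", "kwargs": {
  "translation": [
    [0,0,0.015],
    [0,0,0.015],
    [0,0,0.015],
    [0,0,0]
  ],
  "rotation": [
    [0,0,0],
    [0,0,0],
    [0,0,0],
    [0,0,0]
  ],
  "grip": [0,0,0,0]
}}

```text
time: 15.62
eef_pos: [0.527, -0.1947, 0.0954]
tcp_rot: [0.993, 0.121, 0.0, 0.0]
contact_force: [-0.9, 0.4, 0.9]
opening: -0.001
```

{"fn": "send_rows", "kwargs": {
  "translation": [
    [0,0,0.015],
    [0,0,0.015],
    [0,0,0.015],
    [0,0,0]
  ],
  "rotation": [
    [0,0,0],
    [0,0,0],
    [0,0,0],
    [0,0,0]
  ],
  "grip": [0,0,0,0]
}}

```text
time: 16.12
eef_pos: [0.527, -0.1947, 0.094]
tcp_rot: [0.993, 0.121, 0.0, 0.0]
contact_force: [-1.0, 0.4, 1.3]
opening: -0.0
```

{"fn": "send_rows", "kwargs": {
  "translation": [
    [0,0,0.015],
    [0,0,0.015],
    [0,0,0.015],
    [0,0,0]
  ],
  "rotation": [
    [0,0,0],
    [0,0,0],
    [0,0,0],
    [0,0,0]
  ],
  "grip": [0,0,0,0]
}}

```text
time: 16.62
eef_pos: [0.5269, -0.1947, 0.0929]
tcp_rot: [0.993, 0.121, -0.0, -0.0]
contact_force: [-2.5, 0.4, 2.6]
opening: -0.003
```

Felt contact is starting, so steps get smaller.

{"fn": "send_rows", "kwargs": {
  "translation": [
    [0,0,0.015],
    [0,0,0]
  ],
  "rotation": [
    [0,0,0],
    [0,0,0]
  ],
  "grip": [0,0]
}}

```text
time: 16.88
eef_pos: [0.5269, -0.1948, 0.0927]
tcp_rot: [0.993, 0.121, -0.0, -0.0]
contact_force: [-2.9, 0.2, 5.0]
opening: 0.002
```

{"fn": "send_rows", "kwargs": {
  "translation": [
    [0,0,0.015],
    [0,0,0]
  ],
  "rotation": [
    [0,0,0],
    [0,0,0]
  ],
  "grip": [0,0]
}}

```text
time: 17.12
eef_pos: [0.5269, -0.1948, 0.0925]
tcp_rot: [0.993, 0.121, -0.0, -0.0]
contact_force: [-3.7, 1.5, 6.1]
opening: -0.003
```

{"fn": "send_rows", "kwargs": {
  "translation": [
    [0,0,0.01],
    [0,0,0]
  ],
  "rotation": [
    [0,0,0],
    [0,0,0]
  ],
  "grip": [0,0]
}}

```text
time: 17.38
eef_pos: [0.5269, -0.1948, 0.0924]
tcp_rot: [0.993, 0.121, -0.0, -0.0]
contact_force: [-3.5, 1.5, 7.7]
opening: 0.001
```

{"fn": "send_rows", "kwargs": {
  "translation": [
    [-0.01,0,0.01],
    [0,0,0.01],
    [0,0,0]
  ],
  "rotation": [
    [0,0,0],
    [0,0,0],
    [0,0,0]
  ],
  "grip": [0,0,0]
}}

```text
time: 17.75
eef_pos: [0.5269, -0.1948, 0.0922]
tcp_rot: [0.993, 0.121, -0.0, -0.0]
contact_force: [-4.3, 1.8, 8.8]
opening: -0.003
```

{"fn": "send_rows", "kwargs": {
  "translation": [
    [0,0,0.01],
    [0,0,0]
  ],
  "rotation": [
    [0,0,0],
    [0,0,0]
  ],
  "grip": [0,0]
}}

```text
time: 18.0
eef_pos: [0.5269, -0.1948, 0.0921]
tcp_rot: [0.993, 0.121, -0.0, -0.0]
contact_force: [-5.3, 1.6, 9.5]
opening: -0.002
```

{"fn": "send_rows", "kwargs": {
  "translation": [
    [-0.03,0,0],
    [0,0,0.01],
    [0,0,0]
  ],
  "rotation": [
    [0,0,0],
    [0,0,0],
    [0,0,0]
  ],
  "grip": [0,0,0]
}}

```text
time: 18.38
eef_pos: [0.5268, -0.1948, 0.0921]
tcp_rot: [0.993, 0.121, 0.001, -0.0]
contact_force: [-3.1, 3.3, 10.1]
opening: -0.002
```

{"fn": "send_rows", "kwargs": {
  "translation": [
    [-0.02,0,0.01],
    [0,0,0.01],
    [0,0,0]
  ],
  "rotation": [
    [0,0,0],
    [0,0,0],
    [0,0,0]
  ],
  "grip": [0,0,0]
}}

```text
time: 18.75
eef_pos: [0.5268, -0.1949, 0.092]
tcp_rot: [0.993, 0.121, 0.002, -0.0]
contact_force: [-0.8, 3.5, 10.3]
opening: -0.002
```

{"fn": "send_rows", "kwargs": {
  "translation": [
    [-0.01,0,0.01],
    [0,0,0]
  ],
  "rotation": [
    [0,0,0],
    [0,0,0]
  ],
  "grip": [0,0]
}}

```text
time: 19.0
eef_pos: [0.5268, -0.1949, 0.0919]
tcp_rot: [0.993, 0.121, 0.002, -0.0]
contact_force: [-1.7, 4.2, 11.8]
opening: -0.002
```

{"fn": "send_rows", "kwargs": {
  "translation": [
    [0,0,0.01],
    [0,0,0]
  ],
  "rotation": [
    [0,0,0],
    [0,0,0]
  ],
  "grip": [0,0]
}}

```text
time: 19.25
eef_pos: [0.5268, -0.1949, 0.0918]
tcp_rot: [0.993, 0.121, 0.002, -0.0]
contact_force: [-1.8, 3.3, 12.5]
opening: 0.001
```

{"fn": "send_rows", "kwargs": {
  "translation": [
    [0,0,0]
  ],
  "rotation": [
    [0,0,0]
  ],
  "grip": [0]
}}

```text
time: 19.38
eef_pos: [0.5268, -0.1949, 0.0918]
tcp_rot: [0.993, 0.121, 0.002, -0.0]
contact_force: [-1.7, 4.1, 11.6]
opening: -0.001
```

{"fn": "send_rows", "kwargs": {
  "translation": [
    [0,0,0]
  ],
  "rotation": [
    [0,0,0]
  ],
  "grip": [0]
}}

```text
time: 19.5
eef_pos: [0.5268, -0.1949, 0.0918]
tcp_rot: [0.993, 0.121, 0.002, -0.0]
contact_force: [-1.6, 4.6, 11.6]
opening: 0.0
```

Slightly under 13 N. One more step, then hold for over a second.

{"fn": "send_rows", "kwargs": {
  "translation": [
    [0,0,0.012],
    [0,0,0]
  ],
  "rotation": [
    [0,0,0],
    [0,0,0]
  ],
  "grip": [0,0]
}}

```text
time: 19.75
eef_pos: [0.5268, -0.1949, 0.0917]
tcp_rot: [0.993, 0.121, 0.002, -0.0]
contact_force: [-1.6, 4.7, 13.3]
opening: -0.001
```

{"fn": "send_rows", "kwargs": {
  "translation": [
    [0,0,0],
    [0,0,0]
  ],
  "rotation": [
    [0,0,0],
    [0,0,0]
  ],
  "grip": [0,0]
}}

```text
time: 20.0
eef_pos: [0.5268, -0.1949, 0.0917]
tcp_rot: [0.993, 0.121, 0.002, -0.0]
contact_force: [-2.8, 4.3, 12.9]
opening: -0.0
```

{"fn": "send_rows", "kwargs": {
  "translation": [
    [0,0,0],
    [0,0,0]
  ],
  "rotation": [
    [0,0,0],
    [0,0,0]
  ],
  "grip": [0,0]
}}

```text
time: 20.25
eef_pos: [0.5268, -0.1949, 0.0917]
tcp_rot: [0.993, 0.121, 0.002, -0.0]
contact_force: [-2.2, 5.1, 13.6]
opening: -0.004
```

{"fn": "send_rows", "kwargs": {
  "translation": [
    [0,0,0],
    [0,0,0]
  ],
  "rotation": [
    [0,0,0],
    [0,0,0]
  ],
  "grip": [0,0]
}}

```text
time: 20.5
eef_pos: [0.5268, -0.1949, 0.0917]
tcp_rot: [0.993, 0.121, 0.002, -0.0]
contact_force: [-3.2, 4.3, 13.3]
opening: -0.003
```

{"fn": "send_rows", "kwargs": {
  "translation": [
    [0,0,0],
    [0,0,0],
    [0,0,0],
    [0,0,0]
  ],
  "rotation": [
    [0,0,0],
    [0,0,0],
    [0,0,0],
    [0,0,0]
  ],
  "grip": [0,0,0,0]
}}

```text
time: 21.0
eef_pos: [0.5268, -0.1949, 0.0917]
tcp_rot: [0.993, 0.121, 0.002, -0.0]
contact_force: [-3.0, 4.3, 12.9]
opening: -0.002
```

Held about 13 N for 1.3 s. Lifting off and looking at the knob.

{"fn": "send_rows", "kwargs": {
  "translation": [
    [0,0,-0.06],
    [0,0,-0.2],
    [0,0,-1],
    [0,0,-1],
    [0,-0.5,-1]
  ],
  "rotation": [
    [0,0,0],
    [0,0,0],
    [0,0,0],
    [0,0,0],
    [0,0,0]
  ],
  "grip": [0,0,0,0,0]
}}

```text
time: 21.62
eef_pos: [0.5211, -0.1812, 0.1869]
tcp_rot: [0.993, 0.121, -0.0, -0.0]
contact_force: [0.3, -0.5, 0.0]
opening: -0.001
```

{"fn": "send_rows", "kwargs": {
  "translation": [
    [0,-0.5,0],
    [0,0,0],
    [0,0,0]
  ],
  "rotation": [
    [0,0,0],
    [0,0,0],
    [0,0,0]
  ],
  "grip": [0,0,0]
}}

```text
time: 22.0
eef_pos: [0.5168, -0.1657, 0.1847]
tcp_rot: [0.993, 0.121, -0.001, -0.001]
contact_force: [-0.0, -0.6, -0.4]
opening: -0.001
```

```bash
python3 - <<'E'
from h import *; import cv2
s=ctrl.get_state(); c=eyes.read_camera("wrist"); cv2.imwrite("pics/w3.png",c["image"]); np.savez("w3.npz",p=s["eef_pos"],q=s["tcp_rot"])
c=eyes.read_camera("side"); cv2.imwrite("pics/s3.png",c["image"])
E
python3 st.py
```

```text
t 22.1 local [-0.0808 -0.0338  0.1851] f [-1.03 -0.16  0.13]
```

View pics/w3.png

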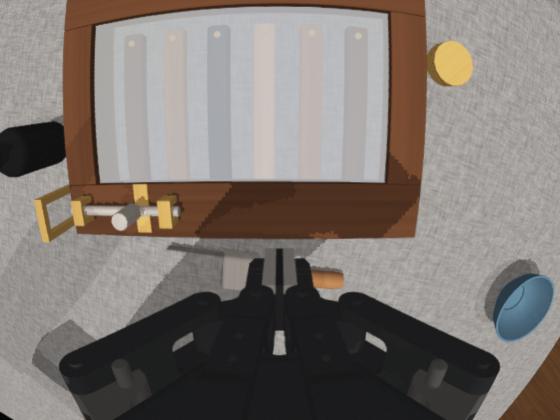

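The lid lies shut. The knob top is at (122,216), the bolt guides are at (82,210) and (167,212), and the keeper loop is at (55,213).

Run:
```python
from h import *
w=np.load("w3.npz")
def loc(u,v,z):
    o,d=wray(u,v,w["p"],w["q"]); X=o+d*(z-o[2])/d[2]; return R.from_euler('z',-.2432).apply(X-[.5874,-.1138,0]).round(4)
print("knob",loc(122,216,.128),"base",loc(143,212,.105))
print("guides",loc(82,210,.108),loc(167,212,.108),loc(178,212,.104)); print("keeper",loc(72,190,.128),loc(42,203,.128))
print("lid corners",loc(415,237,.092),loc(78,234,.092))
```

```text
knob [-0.0745  0.076   0.128 ] base [-0.079   0.0695  0.105 ]
guides [-0.0767  0.1253  0.108 ] [-0.0779  0.0483  0.108 ] [-0.0792  0.0409  0.104 ]
keeper [-0.0549  0.1172  0.128 ] [-0.0647  0.1513  0.128 ]
lid corners [-0.1052 -0.1478  0.092 ] [-0.1047  0.1469  0.092 ]
```

{"fn": "send_rows", "kwargs": {
  "translation": [
    [0.1,-0.9,0],
    [0,-0.9,0],
    [0,-0.6,0.6],
    [0,0,0.8],
    [0,0,0.6]
  ],
  "rotation": [
    [0,0,0],
    [0,0,0],
    [0,0,0],
    [0,0,0],
    [0,0,0]
  ],
  "grip": [0,0,0,0,0]
}}

```text
time: 22.72
eef_pos: [0.5023, -0.095, 0.124]
tcp_rot: [0.993, 0.121, -0.001, -0.001]
contact_force: [0.7, 0.2, -0.5]
opening: -0.001
```

{"fn": "send_rows", "kwargs": {
  "translation": [
    [0,0,0.1],
    [0,0,0],
    [0,0,0]
  ],
  "rotation": [
    [0,0,0],
    [0,0,0],
    [0,0,0]
  ],
  "grip": [0,0,0]
}}

```text
time: 23.1
eef_pos: [0.504, -0.096, 0.1245]
tcp_rot: [0.993, 0.121, 0.001, 0.0]
contact_force: [-0.1, 0.5, 0.2]
opening: -0.001
```

```bash
python3 st.py
python3 - <<'E'
from h import *; import cv2
c=eyes.read_camera("wrist"); w=cv2.resize(c["image"][120:330,120:400],(800,600),interpolation=cv2.INTER_CUBIC); cv2.imwrite("pics/w4.png",w)
E
```

```text
t 23.1 local [-0.0766  0.0374  0.1245] f [0.07 0.51 0.18]
```

View pics/w4.png

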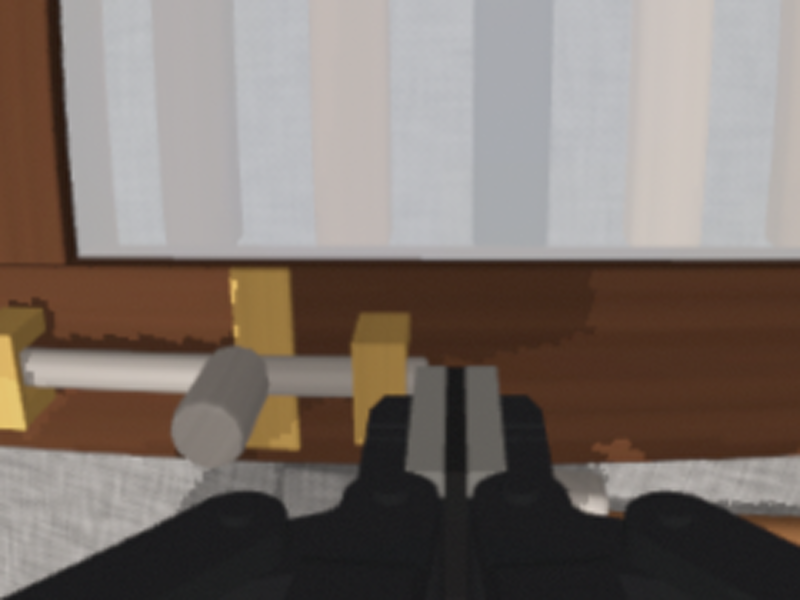

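The tip at (455,370 in the crop) stands just −y of the knob at (215,430), above the guide at (380,370). I'll lower it 7 mm and push +y.

{"fn": "send_rows", "kwargs": {
  "translation": [
    [0,0,0.12],
    [0,0,0.12],
    [0,-0.15,0],
    [0,-0.15,0],
    [0,-0.1,0]
  ],
  "rotation": [
    [0,0,0],
    [0,0,0],
    [0,0,0],
    [0,0,0],
    [0,0,0]
  ],
  "grip": [0,0,0,0,0]
}}

```text
time: 23.78
eef_pos: [0.5003, -0.0834, 0.1164]
tcp_rot: [0.993, 0.121, 0.0, -0.0]
contact_force: [-0.4, 1.1, 0.1]
opening: 0.0
```

{"fn": "send_rows", "kwargs": {
  "translation": [
    [0,-0.1,0],
    [0,-0.1,0],
    [0,-0.1,0],
    [0,-0.1,0],
    [0,-0.1,0]
  ],
  "rotation": [
    [0,0,0],
    [0,0,0],
    [0,0,0],
    [0,0,0],
    [0,0,0]
  ],
  "grip": [0,0,0,0,0]
}}

```text
time: 24.4
eef_pos: [0.4969, -0.0696, 0.1165]
tcp_rot: [0.993, 0.121, 0.0, 0.001]
contact_force: [0.3, -2.0, -0.7]
opening: 0.001
```

```bash
python3 st.py
```

```text
t 24.4 local [-0.0772  0.0647  0.1165] f [-0.19 -2.   -0.75]
```

{"fn": "send_rows", "kwargs": {
  "translation": [
    [0,-0.1,0],
    [0,-0.1,0],
    [0,-0.1,0],
    [0,-0.1,0],
    [0,-0.1,0]
  ],
  "rotation": [
    [0,0,0],
    [0,0,0],
    [0,0,0],
    [0,0,0],
    [0,0,0]
  ],
  "grip": [0,0,0,0,0]
}}

```text
time: 25.02
eef_pos: [0.4932, -0.0545, 0.1164]
tcp_rot: [0.993, 0.121, 0.0, 0.0]
contact_force: [0.0, -1.2, -0.0]
opening: 0.003
```

{"fn": "send_rows", "kwargs": {
  "translation": [
    [0,-0.1,0],
    [0,-0.05,0],
    [0,-0.05,0],
    [0,-0.05,0]
  ],
  "rotation": [
    [0,0,0],
    [0,0,0],
    [0,0,0],
    [0,0,0]
  ],
  "grip": [0,0,0,0]
}}

```text
time: 25.52
eef_pos: [0.4914, -0.0474, 0.1164]
tcp_rot: [0.993, 0.121, 0.0, 0.0]
contact_force: [1.5, -1.7, 0.2]
opening: 0.0
```

```bash
python3 st.py
```

```text
t 25.525 local [-0.0772  0.0876  0.1164] f [ 1.06 -2.05  0.24]
```

{"fn": "send_rows", "kwargs": {
  "translation": [
    [0,-0.04,0],
    [0,-0.04,0],
    [0,-0.04,0]
  ],
  "rotation": [
    [0,0,0],
    [0,0,0],
    [0,0,0]
  ],
  "grip": [0,0,0]
}}

```text
time: 25.9
eef_pos: [0.4908, -0.0447, 0.1165]
tcp_rot: [0.993, 0.121, 0.0, 0.001]
contact_force: [1.7, -5.8, -0.9]
opening: -0.005
```

{"fn": "send_rows", "kwargs": {
  "translation": [
    [0,-0.03,0],
    [0,-0.03,0],
    [0,-0.03,0]
  ],
  "rotation": [
    [0,0,0],
    [0,0,0],
    [0,0,0]
  ],
  "grip": [0,0,0]
}}

```text
time: 26.28
eef_pos: [0.4908, -0.0441, 0.1168]
tcp_rot: [0.993, 0.122, 0.001, 0.004]
contact_force: [2.5, -11.4, -2.3]
opening: -0.0
```

Hard stop reached (force rose to 12 N). Backing off, rising and looking.

{"fn": "send_rows", "kwargs": {
  "translation": [
    [0,0.3,0],
    [0,0.5,0],
    [0,0.3,-0.8],
    [0,0.6,-1],
    [0,1,-0.7]
  ],
  "rotation": [
    [0,0,0],
    [0,0,0],
    [0,0,0],
    [0,0,0],
    [0,0,0]
  ],
  "grip": [0,0,0,0,0]
}}

```text
time: 26.9
eef_pos: [0.5096, -0.1203, 0.1926]
tcp_rot: [0.993, 0.122, 0.0, -0.0]
contact_force: [1.0, 0.1, 0.2]
opening: 0.003
```

{"fn": "send_rows", "kwargs": {
  "translation": [
    [0,1,0],
    [0,0,0],
    [0,0,0]
  ],
  "rotation": [
    [0,0,0],
    [0,0,0],
    [0,0,0]
  ],
  "grip": [0,0,0]
}}

```text
time: 27.28
eef_pos: [0.516, -0.1486, 0.1906]
tcp_rot: [0.993, 0.121, -0.001, -0.001]
contact_force: [0.7, -0.4, -0.0]
opening: -0.0
```

```bash
python3 st.py
python3 - <<'E'
from h import *; import cv2
s=ctrl.get_state(); c=eyes.read_camera("wrist"); np.savez("w5.npz",p=s["eef_pos"],q=s["tcp_rot"]); cv2.imwrite("pics/w5.png",c["image"])
E
```

```text
t 27.275 local [-0.0777 -0.0166  0.1906] f [ 0.59 -0.61 -0.01]
```

View pics/w5.png

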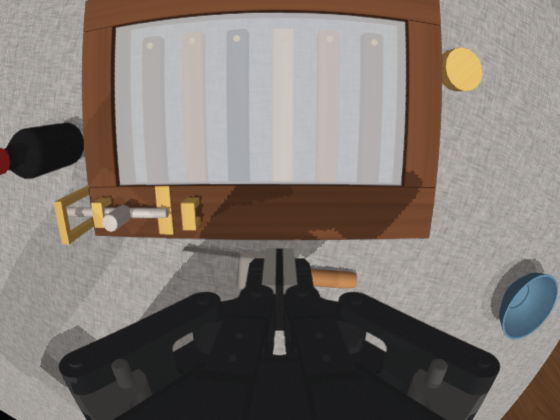

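Run:
```python
from h import *
w=np.load("w5.npz")
def loc(u,v,z):
    o,d=wray(u,v,w["p"],w["q"]); X=o+d*(z-o[2])/d[2]; return R.from_euler('z',-.2432).apply(X-[.5874,-.1138,0]).round(4)
print("knob",loc(111,219,.128),"rod end",loc(70,212,.104),"rear end",loc(168,213,.104),"keeper",loc(90,190,.128),loc(60,203,.128), "lid",loc(431,237,.092))
```

```text
knob [-0.0755  0.1062  0.128 ] rod end [-0.0783  0.1635  0.104 ] rear end [-0.0785  0.0682  0.104 ] keeper [-0.0532  0.1213  0.128 ] [-0.0631  0.1534  0.128 ] lid [-0.1049 -0.1495  0.092 ]
```

```bash
python3 -c "
from plant import ticket; print(ticket.sign_off())"
```

```text
the job is handed in; nothing more can be done
None
```

The lid is shut, the felt has been pressed, the bolt is home, and I've handed the job in after about 27 s of robot time.

- **Lowering:** I pushed the lid down from about 72° with a closed fingertip on the front rail at roughly 0.17 rad/s. I slowed to about 3 mm/s well before the felt and felt no slam.
- **Pressing:** The vertical force read 12.9 to 13.6 N for about 1.3 s, and no reading passed that. There was also a sideways drag of up to about 5 N while pressing.
- **Bolt:** I pushed the knob to the lid's +y, at about 2 N, until it hit a firm stop. I stopped pushing at about 12 N.

**Last checks:**
- **Bolt:** In the wrist picture the rod end sits inside the keeper. By the knob the bolt moved about 30 mm, but by the rod's rear end about 27 mm, a difference within picture error. The firm stop is my main evidence that it is fully home.
- **Lid:** Its front corner was where it should be to about 1–2 mm.
- **Bystanders:** The bottle, weight, brush and bowl looked undisturbed wherever they showed. I did not compare their positions by measurement, and I did not look at the dish, phone and bar again.
- **Arm:** It was clear of everything, with contact force at sensor-noise level.

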